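Clip, photograph and free a fur-sample slide on the viewer

TASK

Swing the viewer's spring clip by its red knob over the near edge of the blue slide until its foot is fully up against the slide's raised orange stop, and press gently for a moment so the slide is held firmly home along the yellow fence (a few newtons; more than 10 N cracks the glass). With the clip left on, push the green shutter button right down and let it come up, then swing the clip well clear of the slide again (some 40 degrees or more), leaving the slide home on the fence. Never touch the slide with the gripper, and do not disturb the other things on the counter and tiers.

Things in the scene. Friction and masses are not known exactly. Their poses are not given: they have to be found in the camera images.
- viewer: Fixed grey sample viewer, a box 190 mm deep (x), 250 mm wide (y), 45 mm tall. Origin on the counter under its centre; x points away from the robot to the fence, z up. The slide lies on its flat top (45 mm up) between two 4 mm high end lips at y = +-45 mm (3 mm of play each way). Placed and yawed anew each time.
- pivot (a point): The clip's pivot screw (brass head) on the viewer: 75 mm along +y of the viewer's origin, 77.5 mm above the counter (level with the top of the clip's arm). The clip turns about the vertical line through it.
- clip (a joint): Swing of the clip, rad. 0: arm along the viewer's -y. Positive: open, towards its -x (clockwise from above; range -0.25 to 1.4). Pivot to knob is along (-sin q, -cos q) in the viewer's frame. Stays where left; turning takes 0.7 N at the knob. Starts at 0.75 to 1.15; seated against the stop of a slide that is home it reads -0.18 to 0.18. Clear of the slide: over 0.6.
- knob_top (a point): Centre of the top of the clip's red upright knob, a 13 mm post standing 30 mm above the steel arm (14 mm wide, top 77.5 mm above the counter). The knob's axis is 75 mm from the pivot, right above the foot; its top is 107.5 mm above the counter. The arm does not move up or down.
- toe (a point): Underside centre of the clip's black round foot, 24 mm diameter, 75 mm from the pivot; below, a shallow cone (flat 6 mm across, rising 4 mm to full width). A leaf spring holds it 3 mm above the viewer's top. It first shoves the slide to the fence, then climbs its edge (3 to 6 N sideways); on the slide it presses with 3 N and drags with 1 to 3 N; then it meets the stop, hard.
- slide: Blue slide with glass window, 78 mm (x) by 84 mm (y), 6 mm thick, some 80 g, loose. Origin: centre of its underside; x points to its fence edge. An orange stop ridge, 4 mm thick, 50 mm long, 11 mm high, runs along y on it, clamped with its near face anywhere from x = -25 to -7 mm (not reported: feel for it), so the foot's centre seats at -37 to -19. Starts 3 to 20 mm off the fence.
- fence: Yellow bar fixed on the viewer's top, 10 mm (x) by 130 mm (y), 13 mm tall; origin: centre of its underside, axes as the viewer's; near face at x = -5 mm. Set anew at the viewer's x = 68 to 76 mm. A slide that is home has its origin at x = -44 mm here. Press it home with 4 to 7 N (push 3 N more at the knob, lost to friction); over 10 N breaks the glass. Feel for it slowly.
- shutter (a joint): Travel of the shutter button, m: 0 up, 0.006 fully down; it counts as pressed from 0.0045. Springs back; fully down takes 5 N.
- shutter_top (a point): Centre of the top of the green shutter button (28 mm diameter in a black 44 mm housing 12 mm high) on the viewer's top, 67 mm above the counter, at the viewer's x = -55 mm, y = -85 mm. Pressed straight down.
- jar: Closed amber glass jar, 68 mm diameter, 95 mm tall, loose on the counter; origin under its centre. Leave alone.
- ramekin: White ceramic ramekin, 88 mm across, 48 mm tall, loose on the counter. Leave alone.
- comb: Fine steel comb, 170 mm long (x), 26 mm wide, 6 mm thick, lying loose on the counter. Leave alone.
- spray: Green spray bottle, 56 mm diameter, 160 mm tall, loose on the counter. Leave alone.
- brush: Red slicker brush lying in the top tray of the clear three-tier stand (about 250 mm tall, left of the robot). Leave alone.
- groomer: Purple round silicone groomer, 84 mm across, 30 mm high, in the stand's middle tray. Leave alone.
- spare_slide: White spare slide in the stand's bottom tray. Leave alone.
Not all that is in view belongs to the job. Of the things like the slide, leave any that is brown or purple; of the rest the smaller one is meant.

How it is judged:
By the outcome, as a careful person would: the job done as asked, in the order asked, and still so for the second after the job is handed in, with the robot touching nothing.
It also fails if it takes over 69 s, if anything falls off the work surface, if the arm or the gripper's body presses on something with over 40 N, if the wrist force passes 120 N, or if a joint passes its speed limit or range.

ROBOT

A 6-joint arm with a two-finger parallel gripper is mounted at the origin on the work surface. World frame = base frame: x ahead of the robot, y to its left, z up, the work surface at z = 0. Lengths are in m, angles in degrees, forces in N, time in s.
With the tool pointing down it reaches from about 0.25 to 0.725 m from the base axis. Payload 9.7 kg.
Tool frame: the origin (TCP) lies at the very end of the fingers, on their centre line; the grasp point (between the pads) lies 19 mm behind it; z points along the fingers, y is the line along which they close (so a half turn about z gives the same grasp; the last joint's range is limited). The gripper opens to 85 mm and grips with 20 to 120 N. Pads are 22 mm wide; open, the fingers measure 114 mm over their backs; the gripper's body (76 mm by 85 mm) begins 54 mm behind the grasp point. The pads swing forward as they close: fully open they stand 13 mm farther back than shut.
Start: joints at [75.745, 4.979, 10.078, 95.1, 0, 90], TCP at [0.135, 0.533, 0.231] pointing down, gripper open.
Joint ranges: [-179.16, 179.16], [-48.56, 103.87], [-65.8, 70.77], [-126.05, 130.52], [-82.76, 87.17], [-180, 180]. Speed limits (degrees/s): [127.2, 127.2, 147.25, 180, 180, 180].

INTERFACE

Orientations are given as [roll, pitch, yaw] about the fixed x, y, z axes, in that order (R = Rz(yaw) Ry(pitch) Rx(roll)).
In Python, from workcell import telemetry, optics, workorder gives the robot as it stands.
- The arm moves only by the shell command python3 -m handwheel 'ROWS' [FORCE]. ROWS is JSON, a list of rows, each an object of numbers: "tx", "ty", "tz": the shift along the tool's x, y, z in m; "ax", "ay", "az": the turn, a rotation vector about the tool's x, y, z in degrees; "jaw": the gripper command: -1 is shut, 1 is fully open, values between are in proportion. A call has exactly 10 rows; each row shifts and turns the commanded pose from where the row before left it, along the tool's axes as they then stand; what a row does not reach is not made up. A row lasts 1/8 s, in which the tool goes at most 62.5 mm and 10.7 degrees, less where a joint would pass 70% of its speed; a pose out of reach is approached as far as the arm can. A call is refused whole if a number of a shift passes 0.0625 or a number of a turn 10.7, either way. A call with a gripper value outside its range is refused whole. The fingers move at their own pace and stop on an object; FORCE is the grip in N (left out, the last holds). Time passes only in rows, so rows that do not move let the fingers close, or fill a call up. It gives the time, the measured TCP pose, the force, the opening and the grip force at its end, in the units of the state.
- telemetry.get_obs(): the state, without advancing time (a new reading comes with each control period).
- optics.camera(name): name is "scene" or "top"; returns a dict with "color" (400x640x3 uint8, red, green, blue), "K" (3x3 intrinsics, pixels), "extrinsics" (4x4, takes a point from camera to world coordinates). Camera axes: x right, y down, z forward; pixel columns grow to the right and rows downward; lengths in m; the calibration is good to about 2 mm. A picture is of the moment at which its call begins. There is no depth.
- workorder.job_done(): hands the job in; it is judged then, once.
The state is a dict: "time": time; "q": joint angles; "qd": joint speeds; "joint_efforts": joint torques, N m; "ee_pos": TCP position; "tcp_rot": TCP orientation; "wrist_force": force on the tool from outside, world axes, zero at the start; "torque": the same for the moment, N m; "opening": finger opening in m; "grasp_force": force on a finger pad.
Only numpy, scipy, OpenCV 4.12 (cv2) and the standard library are available. Lean on these libraries where they do the work, as an engineer would, in place of code of your own. Each camera call takes 0.05 s, during which the arm holds its last target. There are 200 camera calls.

## Working session

There is one attempt and no reset: what is moved stays moved. The work goes in short steps, Python scripts to look and compute and a shell command to move; the robot and the scene stay as the last step left them, time stands still between calls to the robot, and variables do not carry over. Pictures are saved under pics/ and viewed, at most 10 in all, crops included, and the job is handed in when it is done.

```bash
mkdir -p pics
cat > h.py <<'E'
import numpy as np, cv2
from workcell import telemetry, optics
def snap(n,f):
    c=optics.camera(n); np.savez(f'{f}.npz',**c); cv2.imwrite(f'pics/{f}.png',c['color'][:,:,::-1]); return c
def ray(f,u,v,z):
    c=np.load(f'{f}.npz'); E=c['extrinsics']; d=E[:3,:3]@np.linalg.solve(c['K'],[u,v,1]); o=E[:3,3]
    return o+d*(z-o[2])/d[2]
def proj(f,p):
    c=np.load(f'{f}.npz'); E=c['extrinsics']; q=c['K']@(E[:3,:3].T@(np.array(p)-E[:3,3])); return q[:2]/q[2]
E
python3 - <<'E'
from h import *
for n in('scene','top'):
    c=snap(n,n+'0'); print(c['K'],c['extrinsics'])
print(telemetry.get_obs())
E
```

```text
[[369.46709871   0.         317.96456292]
 [  0.         369.46709871 197.40964654]
 [  0.           0.           1.        ]] [[ 0.81787499  0.48857138 -0.30393834  0.97776146]
 [ 0.57531276 -0.68537884  0.44639788 -0.52174743]
 [ 0.00978432 -0.53995727 -0.84163556  1.21809124]
 [ 0.          0.          0.          1.        ]]
[[460.24474212   0.         320.53144821]
 [  0.         460.24474212 193.21014139]
 [  0.           0.           1.        ]] [[-0.00677486 -0.98583529  0.16757947  0.35529537]
 [-0.99994768  0.0053944  -0.00869152  0.05349073]
 [ 0.00766442 -0.16762958 -0.98582026  1.55945558]
 [ 0.          0.          0.          1.        ]]
{'time': 0.1, 'q': array([ 7.57439653e+01,  5.00994259e+00,  1.00382384e+01,  9.51013441e+01,
       -8.39031959e-05,  9.00002640e+01]), 'qd': array([ 0.08067806,  0.00217414,  0.08815826,  0.08831419, -0.04038898,
        0.04242182]), 'joint_efforts': array([ 1.26371826e-03, -5.21563661e+01,  4.65651441e+01,  1.60994934e-02,
        1.13044950e-04,  1.91174585e-06]), 'ee_pos': array([0.13538638, 0.5328482 , 0.23062808]), 'tcp_rot': array([-1.79926952e+02,  8.42396912e-05,  1.65743701e+02]), 'wrist_force': array([0.32679348, 1.16406371, 0.53029327]), 'torque': array([ 0.00471365,  0.07897081, -0.03148903]), 'grasp_force': 0.0, 'opening': 0.08534993178677552}
```

View pics/top0.png

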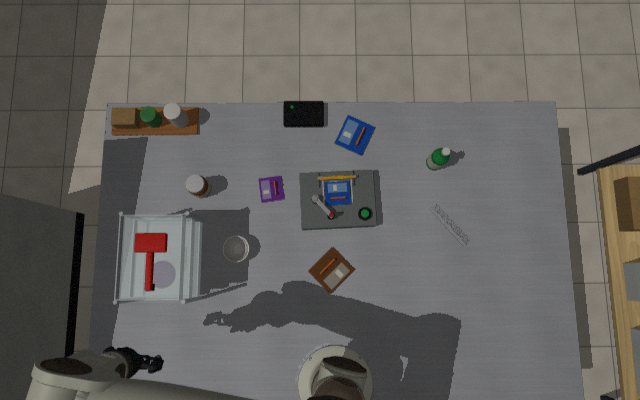

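View pics/scene0.png

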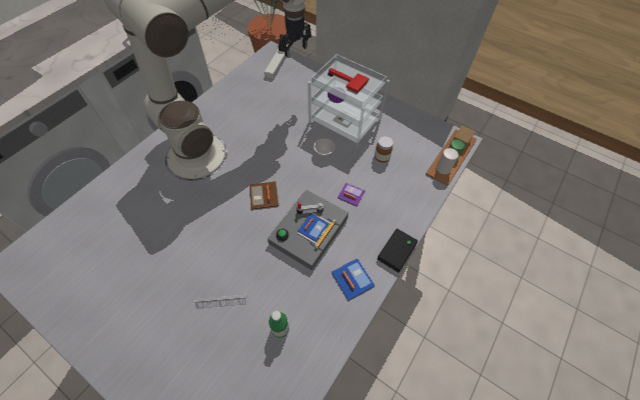

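Candidates for the slide in the top view are blue on the viewer (338,193), a larger blue decoy (355,134), purple (271,189) and brown (331,270). I choose the one on the viewer and check it in a close crop.

Run:
```python
from h import *
a=cv2.imread('pics/top0.png')[160:240,290:390]; b=cv2.imread('pics/scene0.png')[185:275,260:360]
A=cv2.resize(a,None,fx=7,fy=7,interpolation=cv2.INTER_CUBIC);cv2.imwrite('pics/topc.png',A)
B=cv2.resize(b,None,fx=6.5,fy=6.5,interpolation=cv2.INTER_CUBIC);cv2.imwrite('pics/scc.png',B)
```

```text
(no output)
```

View pics/topc.png

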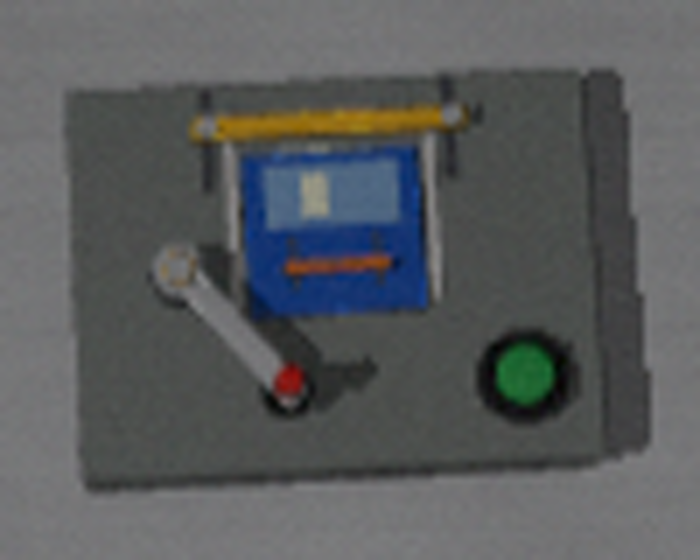

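View pics/scc.png

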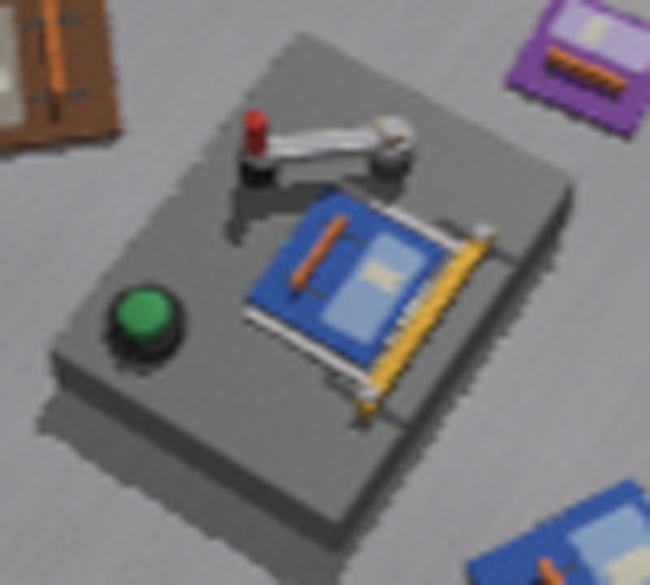

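The crop shows the blue slide between the white lips. In crop pixels: pivot (177,265), knob (289,378), green button (525,375), fence from (205,127) to (452,115). Next I fit the viewer pose.

```bash
cat > fit.py <<'E'
from h import *
from scipy.optimize import least_squares
T=lambda u,v:(290+(u+.5)/7-.5,160+(v+.5)/7-.5)
S=lambda u,v:(260+(u+.5)/6.5-.5,185+(v+.5)/6.5-.5)
# viewer-frame points
pv=[0,.075,.0775]; sh=[-.055,-.085,.067]
cor=[[.095,.125,.045],[.095,-.125,.045],[-.095,-.125,.045],[-.095,.125,.045]]
obs=[('top0',T(177,265),pv),('top0',T(525,375),sh),('scene0',S(393,130),pv),('scene0',S(147,310),sh),
('top0',T(66,92),cor[0]),('top0',T(584,71),cor[1]),('scene0',S(572,185),cor[0]),('scene0',S(340,520),cor[1]),('scene0',S(52,350),cor[2]),('scene0',S(303,33),cor[3])]
kn=[('top0',T(289,377)),('scene0',S(256,115))]
def W(p,v):
    c,s=np.cos(p[2]),np.sin(p[2]); return np.array([p[0]+c*v[0]-s*v[1],p[1]+s*v[0]+c*v[1],v[2]])
def f(p):
    r=[proj(n,W(p,v))-o for n,o,v in obs]
    k=[-.075*np.sin(p[3]),.075-.075*np.cos(p[3]),.1075]
    r+=[proj(n,W(p,k))-o for n,o in kn]
    return np.ravel(r)
if __name__=='__main__':
    s=least_squares(f,[.4,0,0,.9],loss='soft_l1'); p=s.x
    print(p,np.degrees(p[2:]));print(f(p).reshape(-1,2).round(2))
    np.save('p.npy',p)
    print('pivot',W(p,pv),'sh',W(p,sh),'knob',W(p,[-.075*np.sin(p[3]),.075-.075*np.cos(p[3]),.1075]))
    c,sn=np.cos(p[2]),np.sin(p[2])
    def V(w): d=w[:2]-p[:2]; return np.array([c*d[0]+sn*d[1],-sn*d[0]+c*d[1]])
    for n,o,z in [('fence top L',T(205,127),.058),('fence top R',T(452,115),.058)]: print(n,V(ray('top0',*o,z)))
    for n,o,z in [('slide near L',T(250,318),.051),('near R',T(430,304),.051),('far L',T(243,152),.051),('far R',T(417,148),.051),('stop L',T(287,265),.062),('stop R',T(390,261),.062)]: print(n,V(ray('top0',*o,z)))
    for n,o,z in [('stop top L',S(345,218),.062),('stop top R',S(295,288),.062)]: print(n,V(ray('scene0',*o,z)))
E
python3 fit.py
```

```text
[ 0.59440609 -0.01550954  0.03935926  0.8785797 ] [ 2.25511938 50.33890878]
[[-0.12  0.58]
 [-0.17 -0.2 ]
 [-0.07  0.79]
 [-0.33  0.06]
 [-0.32 -0.4 ]
 [-0.18 -0.63]
 [ 1.32 -0.7 ]
 [-0.39  1.36]
 [-1.18 -0.26]
 [-0.17 -0.78]
 [-0.31  0.36]
 [ 0.07  0.71]]
pivot [0.59145491 0.05943237 0.0775    ] sh [ 0.54279336 -0.10260791  0.067     ] knob [0.53564572 0.00932914 0.1075    ]
fence top L [0.07081063 0.05823945]
fence top R [ 0.07139423 -0.05949195]
slide near L [-0.02076394  0.04107878]
near R [-0.01791394 -0.04439112]
far L [0.05927907 0.04058825]
far R [ 0.05751643 -0.04249418]
stop L [0.00205441 0.02273966]
stop R [ 0.00178201 -0.02583412]
stop top L [0.00205803 0.0236207 ]
stop top R [ 0.00327759 -0.02758484]
```

```bash
cat >> h.py <<'E'
from scipy.spatial.transform import Rotation as Ro
def plan(segs,pose=None):
    """segs: list of (n,[x,y,z],yaw) -> prints per-row tool shifts (mm) and az"""
    o=telemetry.get_obs(); R=Ro.from_euler('xyz',o['tcp_rot'],degrees=True); p=np.array(o['ee_pos']); y0=o['tcp_rot'][2]
    R=Ro.from_euler('xyz',[180,0,y0],degrees=True)
    for n,t,yaw in segs:
        d=(np.array(t)-p)/n; a=(y0-yaw)/n
        for i in range(n):
            s=R.inv().apply(d); print((s*1000).round(1),round(a,2)); R=R*Ro.from_rotvec([0,0,np.radians(a)])
        p=np.array(t); y0=yaw
E
python3 - <<'E'
from h import *
plan([(2,[.15,.5,.31],165.7),(8,[.33,.12,.31],82),(4,[.535,.01,.25],42),(6,[.535,.01,.15],42)])
E
```

```text
[-11.1 -14.1 -39.7] 0.02
[-11.1 -14.1 -39.7] 0.02
[-33.5 -40.5  -0. ] 10.46
[-40.3 -33.7  -0. ] 10.46
[-45.8 -25.8  -0. ] 10.46
[-49.7 -17.1  -0. ] 10.46
[-52.   -7.8  -0. ] 10.46
[-52.5   1.8  -0. ] 10.46
[-51.3  11.3  -0. ] 10.46
[-48.4  20.4  -0. ] 10.46
[-20.1  54.6  15. ] 10.0
[-10.3  57.2  15. ] 10.0
[-0.2 58.2 15. ] 10.0
[ 9.9 57.3 15. ] 10.0
[-0.   0.  16.7] 0.0
[-0.   0.  16.7] 0.0
[-0.   0.  16.7] 0.0
[-0.   0.  16.7] 0.0
[-0.   0.  16.7] 0.0
[-0.   0.  16.7] 0.0
```

```bash
python3 -m handwheel '[{"tx":-0.011,"ty":-0.014,"tz":-0.04,"jaw":-0.3},{"tx":-0.011,"ty":-0.014,"tz":-0.04,"jaw":-0.3},{"tx":-0.0335,"ty":-0.0405,"az":10.5,"jaw":-0.3},{"tx":-0.040,"ty":-0.034,"az":10.5,"jaw":-0.3},{"tx":-0.046,"ty":-0.026,"az":10.5,"jaw":-0.3},{"tx":-0.050,"ty":-0.017,"az":10.5,"jaw":-0.3},{"tx":-0.052,"ty":-0.008,"az":10.5,"jaw":-0.3},{"tx":-0.0525,"ty":0.002,"az":10.5,"jaw":-0.3},{"tx":-0.051,"ty":0.011,"az":10.5,"jaw":-0.3},{"tx":-0.048,"ty":0.020,"az":10.5,"jaw":-0.3}]'
python3 -m handwheel '[{"tx":-0.020,"ty":0.0545,"tz":0.015,"az":10,"jaw":-0.3},{"tx":-0.010,"ty":0.057,"tz":0.015,"az":10,"jaw":-0.3},{"ty":0.058,"tz":0.015,"az":10,"jaw":-0.3},{"tx":0.010,"ty":0.057,"tz":0.015,"az":10,"jaw":-0.3},{"tz":0.017,"jaw":-0.3},{"tz":0.017,"jaw":-0.3},{"tz":0.017,"jaw":-0.3},{"tz":0.017,"jaw":-0.3},{"tz":0.017,"jaw":-0.3},{"tz":0.0,"jaw":-0.3}]'
python3 - <<'E'
from h import *
plan([(5,[.535,.0095,.150],42)])
c=snap('scene','scene1')
u,v=proj('scene1',[.535,.01,.13]).astype(int);print(u,v)
cv2.imwrite('pics/s1c.png',cv2.resize(cv2.imread('pics/scene1.png')[v-50:v+40,u-50:u+50],None,fx=6.5,fy=6.5,interpolation=cv2.INTER_CUBIC))
E
```

```text
[-103.2  -81.8   16.1] 24.75
[-128.   -31.    16.1] 24.75
[-129.2   25.4   16.1] 24.75
[-106.7   77.2   16.1] 24.75
[-64.6 114.8  16.1] 24.75
298 199$[0]: bad value
$[0]: bad value
```

View pics/s1c.png

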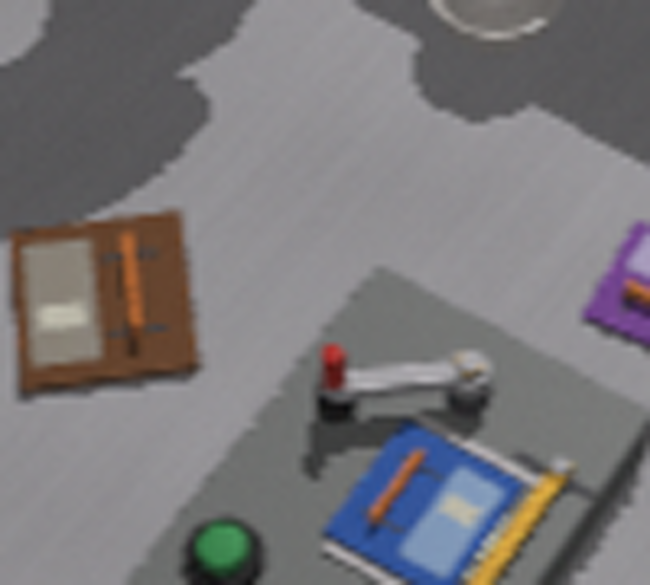

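The call was refused ("bad value") and the arm has not moved. The picture shows the scene unchanged, with the knob at crop (333,352). I'll give every key in every row.

```bash
python3 -m handwheel '[{"tx":-0.011,"ty":-0.014,"tz":-0.04,"ax":0,"ay":0,"az":0,"jaw":-0.3},{"tx":-0.011,"ty":-0.014,"tz":-0.04,"ax":0,"ay":0,"az":0,"jaw":-0.3},{"tx":-0.0335,"ty":-0.0405,"tz":0,"ax":0,"ay":0,"az":10.5,"jaw":-0.3},{"tx":-0.040,"ty":-0.034,"tz":0,"ax":0,"ay":0,"az":10.5,"jaw":-0.3},{"tx":-0.046,"ty":-0.026,"tz":0,"ax":0,"ay":0,"az":10.5,"jaw":-0.3},{"tx":-0.050,"ty":-0.017,"tz":0,"ax":0,"ay":0,"az":10.5,"jaw":-0.3},{"tx":-0.052,"ty":-0.008,"tz":0,"ax":0,"ay":0,"az":10.5,"jaw":-0.3},{"tx":-0.0525,"ty":0.002,"tz":0,"ax":0,"ay":0,"az":10.5,"jaw":-0.3},{"tx":-0.051,"ty":0.011,"tz":0,"ax":0,"ay":0,"az":10.5,"jaw":-0.3},{"tx":-0.048,"ty":0.020,"tz":0,"ax":0,"ay":0,"az":10.5,"jaw":-0.3}]'
```

```text
time: 1.4
ee_pos: [0.3286, 0.1187, 0.3113]
tcp_rot: [180.0, -0.0, 81.4]
wrist_force: [0.9, 0.9, -0.6]
opening: 0.0295
grasp_force: 0.0
```

```bash
python3 -m handwheel '[{"tx":-0.020,"ty":0.0545,"tz":0.015,"ax":0,"ay":0,"az":9.85,"jaw":-0.3},{"tx":-0.010,"ty":0.057,"tz":0.015,"ax":0,"ay":0,"az":9.85,"jaw":-0.3},{"tx":0,"ty":0.058,"tz":0.015,"ax":0,"ay":0,"az":9.85,"jaw":-0.3},{"tx":0.010,"ty":0.057,"tz":0.015,"ax":0,"ay":0,"az":9.85,"jaw":-0.3},{"tx":0,"ty":0,"tz":0.02,"ax":0,"ay":0,"az":0,"jaw":-0.3},{"tx":0,"ty":0,"tz":0.02,"ax":0,"ay":0,"az":0,"jaw":-0.3},{"tx":0,"ty":0,"tz":0.02,"ax":0,"ay":0,"az":0,"jaw":-0.3},{"tx":0,"ty":0,"tz":0.02,"ax":0,"ay":0,"az":0,"jaw":-0.3},{"tx":0,"ty":0,"tz":0.02,"ax":0,"ay":0,"az":0,"jaw":-0.3},{"tx":0,"ty":0,"tz":0.01,"ax":0,"ay":0,"az":0,"jaw":-0.3}]'
python3 - <<'E'
from h import *
plan([(5,[.5355,.0095,.087],42)])
c=snap('scene','scene2')
u,v=proj('scene2',[.535,.01,.13]).astype(int)
cv2.imwrite('pics/s2c.png',cv2.resize(cv2.imread('pics/scene2.png')[v-50:v+40,u-50:u+50],None,fx=6.5,fy=6.5,interpolation=cv2.INTER_CUBIC))
E
```

```text
time: 2.65
ee_pos: [0.5323, 0.0112, 0.14]
tcp_rot: [-179.9, 0.1, 42.3]
wrist_force: [-0.7, 0.6, 0.1]
opening: 0.0297
grasp_force: 0.0
[ 0.2  0.7 10.6] 0.07
[ 0.2  0.7 10.6] 0.07
[ 0.2  0.7 10.6] 0.07
[ 0.2  0.7 10.6] 0.07
[ 0.2  0.7 10.6] 0.07
```

View pics/s2c.png

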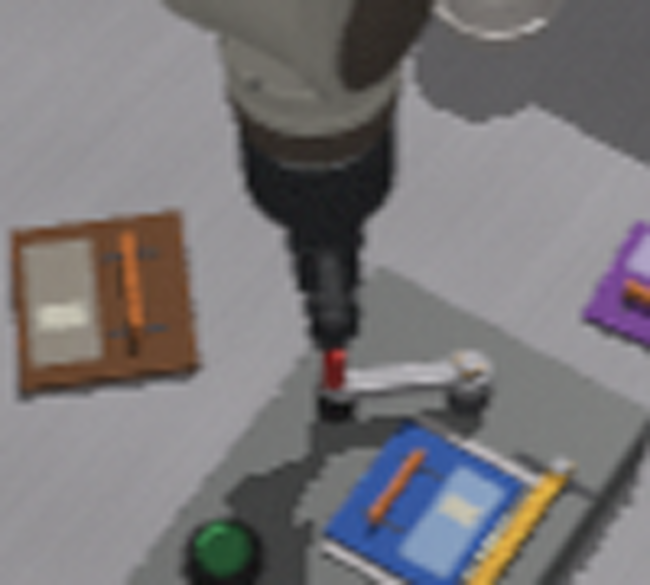

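The fingers hang right above the knob (crop 335,350), in line laterally. I descend to straddle it.

```bash
python3 -m handwheel '[{"tx":0.0005,"ty":0.0015,"tz":0.009,"ax":0,"ay":0,"az":0,"jaw":-0.3},{"tx":0.0005,"ty":0.0015,"tz":0.009,"ax":0,"ay":0,"az":0,"jaw":-0.3},{"tx":0,"ty":0,"tz":0.009,"ax":0,"ay":0,"az":0,"jaw":-0.3},{"tx":0,"ty":0,"tz":0.009,"ax":0,"ay":0,"az":0,"jaw":-0.3},{"tx":0,"ty":0,"tz":0.009,"ax":0,"ay":0,"az":0,"jaw":-0.3},{"tx":0,"ty":0,"tz":0.008,"ax":0,"ay":0,"az":0,"jaw":-0.3},{"tx":0,"ty":0,"tz":0,"ax":0,"ay":0,"az":0,"jaw":-0.3},{"tx":0,"ty":0,"tz":0,"ax":0,"ay":0,"az":0,"jaw":-0.3},{"tx":0,"ty":0,"tz":0,"ax":0,"ay":0,"az":0,"jaw":-0.3},{"tx":0,"ty":0,"tz":0,"ax":0,"ay":0,"az":0,"jaw":-0.3}]'
cat >> h.py <<'E'
P=None
def swing(q1,n,off=-.008):
    """rows to take TCP from here to swing q1 (deg), trailing the knob by off along closing direction"""
    p=np.load('p.npy'); c,s=np.cos(p[2]),np.sin(p[2]); Rv=np.array([[c,-s],[s,c]])
    o=telemetry.get_obs(); y0=o['tcp_rot'][2]; q0=y0-90-np.degrees(p[2]); q0=-q0  # yaw=90-q+yawv
    def tcp(q):
        q=np.radians(q); k=np.array([-.075*np.sin(q),.075-.075*np.cos(q)])+off*np.array([np.cos(q),-np.sin(q)])
        return np.r_[p[:2]+Rv@k,.087]
    q=np.linspace(q0,q1,n+1); d=tcp(q[0])-o['ee_pos']
    print('q0',q0,'now-vs-ideal tool xyz mm',(Ro.from_euler('xyz',o['tcp_rot'],degrees=True).inv().apply(d)*1000).round(1),'force tool',Ro.from_euler('xyz',o['tcp_rot'],degrees=True).inv().apply(o['wrist_force']).round(2))
    for a,b in zip(q[:-1],q[1:]):
        R=Ro.from_euler('xyz',[180,0,90-a+np.degrees(p[2])],degrees=True)
        print((R.inv().apply(tcp(b)-tcp(a))*1000).round(2),round(b-a,2))
E
python3 -c "
from h import *
swing(25,10)"
```

```text
time: 3.95
ee_pos: [0.5358, 0.0097, 0.0885]
tcp_rot: [180.0, -0.0, 42.3]
wrist_force: [-0.6, -0.2, -1.2]
opening: 0.0301
grasp_force: 0.0
q0 49.90824404117032 now-vs-ideal tool xyz mm [-0.3 -7.2  1.5] force tool [-0.61 -0.27  1.17]
[-0.28  3.27  0.  ] -2.49
[-0.28  3.27  0.  ] -2.49
[-0.28  3.27  0.  ] -2.49
[-0.28  3.27  0.  ] -2.49
[-0.28  3.27  0.  ] -2.49
[-0.28  3.27  0.  ] -2.49
[-0.28  3.27  0.  ] -2.49
[-0.28  3.27  0.  ] -2.49
[-0.28  3.27  0.  ] -2.49
[-0.28  3.27  0.  ] -2.49
```

```bash
python3 -m handwheel '[{"tx":-0.0003,"ty":0.0026,"tz":0.0002,"ax":0,"ay":0,"az":-2.5,"jaw":-0.3},{"tx":-0.0003,"ty":0.0026,"tz":0.0002,"ax":0,"ay":0,"az":-2.5,"jaw":-0.3},{"tx":-0.0003,"ty":0.0026,"tz":0.0002,"ax":0,"ay":0,"az":-2.5,"jaw":-0.3},{"tx":-0.0003,"ty":0.0026,"tz":0.0002,"ax":0,"ay":0,"az":-2.5,"jaw":-0.3},{"tx":-0.0003,"ty":0.0026,"tz":0.0002,"ax":0,"ay":0,"az":-2.5,"jaw":-0.3},{"tx":-0.0003,"ty":0.0026,"tz":0,"ax":0,"ay":0,"az":-2.5,"jaw":-0.3},{"tx":-0.0003,"ty":0.0026,"tz":0,"ax":0,"ay":0,"az":-2.5,"jaw":-0.3},{"tx":-0.0003,"ty":0.0026,"tz":0,"ax":0,"ay":0,"az":-2.5,"jaw":-0.3},{"tx":-0.0003,"ty":0.0026,"tz":0,"ax":0,"ay":0,"az":-2.5,"jaw":-0.3},{"tx":-0.0003,"ty":0.0026,"tz":0,"ax":0,"ay":0,"az":-2.5,"jaw":-0.3}]'
python3 -c "
from h import *
swing(15,10)"
```

```text
time: 5.2
ee_pos: [0.5547, -0.008, 0.0874]
tcp_rot: [-180.0, -0.0, 67.4]
wrist_force: [-0.4, 0.8, 0.8]
opening: 0.0297
grasp_force: 0.3
q0 24.826700721925132 now-vs-ideal tool xyz mm [1.4 0.1 0.4] force tool [ 0.63 -0.67 -0.83]
[-0.13  1.29  0.  ] -0.98
[-0.13  1.29  0.  ] -0.98
[-0.13  1.29  0.  ] -0.98
[-0.13  1.29  0.  ] -0.98
[-0.13  1.29  0.  ] -0.98
[-0.13  1.29  0.  ] -0.98
[-0.13  1.29  0.  ] -0.98
[-0.13  1.29  0.  ] -0.98
[-0.13  1.29  0.  ] -0.98
[-0.13  1.29  0.  ] -0.98
```

```bash
python3 -m handwheel '[{"tx":0,"ty":0.0013,"tz":0,"ax":0,"ay":0,"az":-1,"jaw":-0.3},{"tx":0,"ty":0.0013,"tz":0,"ax":0,"ay":0,"az":-1,"jaw":-0.3},{"tx":0,"ty":0.0013,"tz":0,"ax":0,"ay":0,"az":-1,"jaw":-0.3},{"tx":0,"ty":0.0013,"tz":0,"ax":0,"ay":0,"az":-1,"jaw":-0.3},{"tx":0,"ty":0.0013,"tz":0,"ax":0,"ay":0,"az":-1,"jaw":-0.3},{"tx":0,"ty":0.0013,"tz":0,"ax":0,"ay":0,"az":-1,"jaw":-0.3},{"tx":0,"ty":0.0013,"tz":0,"ax":0,"ay":0,"az":-1,"jaw":-0.3},{"tx":0,"ty":0.0013,"tz":0,"ax":0,"ay":0,"az":-1,"jaw":-0.3},{"tx":0,"ty":0.0013,"tz":0,"ax":0,"ay":0,"az":-1,"jaw":-0.3},{"tx":0,"ty":0.0013,"tz":0,"ax":0,"ay":0,"az":-1,"jaw":-0.3}]'
python3 -c "
from h import *
swing(9,10)"
```

```text
time: 6.45
ee_pos: [0.5671, -0.0121, 0.0873]
tcp_rot: [180.0, 0.0, 77.4]
wrist_force: [-1.8, -0.6, 0.3]
opening: 0.0299
grasp_force: 0.5
q0 14.842593687202974 now-vs-ideal tool xyz mm [0.1 0.2 0.3] force tool [-1.01 -1.59 -0.26]
[-0.08  0.77  0.  ] -0.58
[-0.08  0.77  0.  ] -0.58
[-0.08  0.77  0.  ] -0.58
[-0.08  0.77  0.  ] -0.58
[-0.08  0.77  0.  ] -0.58
[-0.08  0.77  0.  ] -0.58
[-0.08  0.77  0.  ] -0.58
[-0.08  0.77  0.  ] -0.58
[-0.08  0.77  0.  ] -0.58
[-0.08  0.77  0.  ] -0.58
```

```bash
python3 -m handwheel '[{"tx":-0.0001,"ty":0.0008,"tz":0,"ax":0,"ay":0,"az":-0.6,"jaw":-0.3},{"tx":-0.0001,"ty":0.0008,"tz":0,"ax":0,"ay":0,"az":-0.6,"jaw":-0.3},{"tx":-0.0001,"ty":0.0008,"tz":0,"ax":0,"ay":0,"az":-0.6,"jaw":-0.3},{"tx":-0.0001,"ty":0.0008,"tz":0,"ax":0,"ay":0,"az":-0.6,"jaw":-0.3},{"tx":-0.0001,"ty":0.0008,"tz":0,"ax":0,"ay":0,"az":-0.6,"jaw":-0.3},{"tx":-0.0001,"ty":0.0008,"tz":0,"ax":0,"ay":0,"az":-0.6,"jaw":-0.3},{"tx":-0.0001,"ty":0.0008,"tz":0,"ax":0,"ay":0,"az":-0.6,"jaw":-0.3},{"tx":-0.0001,"ty":0.0008,"tz":0,"ax":0,"ay":0,"az":-0.6,"jaw":-0.3},{"tx":-0.0001,"ty":0.0008,"tz":0,"ax":0,"ay":0,"az":-0.6,"jaw":-0.3},{"tx":-0.0001,"ty":0.0008,"tz":0,"ax":0,"ay":0,"az":-0.6,"jaw":-0.3}]'
python3 -c "
from h import *
swing(6,10)"
```

```text
time: 7.7
ee_pos: [0.5747, -0.0144, 0.0873]
tcp_rot: [-180.0, -0.0, 83.4]
wrist_force: [-0.8, 0.6, 0.1]
opening: 0.0297
grasp_force: 0.6
q0 8.867853951940372 now-vs-ideal tool xyz mm [0.3 0.2 0.3] force tool [ 0.55 -0.84 -0.06]
[-0.04  0.38  0.  ] -0.29
[-0.04  0.38  0.  ] -0.29
[-0.04  0.38  0.  ] -0.29
[-0.04  0.38  0.  ] -0.29
[-0.04  0.38  0.  ] -0.29
[-0.04  0.38  0.  ] -0.29
[-0.04  0.38  0.  ] -0.29
[-0.04  0.38  0.  ] -0.29
[-0.04  0.38  0.  ] -0.29
[-0.04  0.38  0.  ] -0.29
```

Run:
```python
from h import *
o=[]
for n in('scene','top'):
    snap(n,n+'3'); u,v=proj(n+'3',[.59,-.005,.06]).astype(int)
    o.append(cv2.resize(cv2.imread(f'pics/{n}3.png')[v-40:v+40,u-35:u+35],(390,446),interpolation=cv2.INTER_CUBIC)); print(u,v)
cv2.imwrite('pics/c3.png',np.hstack(o))
for i in range(4): print(telemetry.get_obs()['wrist_force'].round(2))
```

```text
309 220
334 199
[-0.66  0.37  0.19]
[-0.66  0.37  0.19]
[-0.66  0.37  0.19]
[-0.66  0.37  0.19]
```

View pics/c3.png

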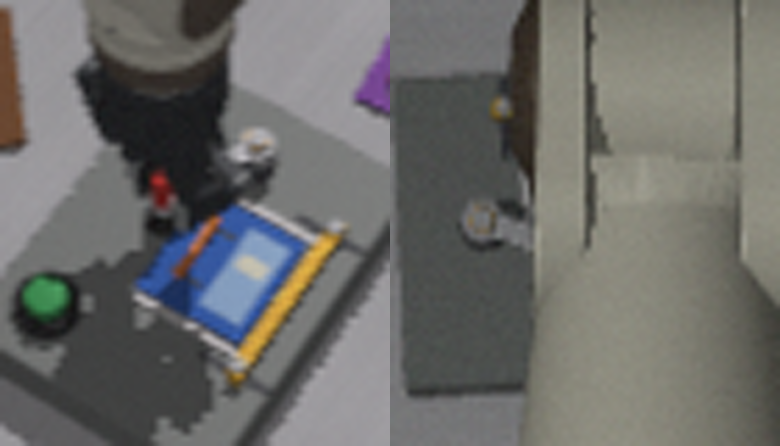

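The left crop shows the red knob top at (160,176), with the foot just short of the slide. The fingertip at (213,200) is nearer the pivot than expected. I'll compute the clip angle.

Run:
```python
from h import *
from fit import W
from scipy.optimize import minimize_scalar
p=np.load('p.npy')
K=lambda q:W(p,[-.075*np.sin(q),.075-.075*np.cos(q),.1075])
u=np.array([309-35+160.5/5.571-.5,180+176.5/5.575-.5])
for q in np.radians([0,5,10,15,20,25,30,35,40]): print(np.degrees(q).round(),K(q).round(4),(proj('scene3',K(q))-u).round(1))
print(proj('scene3',telemetry.get_obs()['ee_pos']),u, 'ray',ray('scene3',*u,.1075))
```

```text
0.0 [ 0.5944 -0.0155  0.1075] [6.1 5.2]
5.0 [ 0.5879 -0.0155  0.1075] [4.5 4.2]
10.0 [ 0.5813 -0.0149  0.1075] [3.1 3.1]
15.0 [ 0.5749 -0.0137  0.1075] [1.8 2. ]
20.0 [ 0.5686 -0.012   0.1075] [0.7 0.7]
25.0 [ 0.5625 -0.0097  0.1075] [-0.4 -0.6]
30.0 [ 0.5565 -0.0069  0.1075] [-1.3 -2. ]
35.0 [ 0.5509 -0.0036  0.1075] [-2.  -3.5]
40.0 [5.455e-01 1.000e-04 1.075e-01] [-2.6 -5. ]
[304.09346813 216.15878798] [302.30990845 211.15919283] ray [ 0.56501729 -0.01096706  0.1075    ]
```

The clip is at about 22.5°. The TCP leads the knob by 8.5 mm, since it is the trailing finger that pushes, so my offset sign was wrong. I correct it and continue.

```bash
cat > s.py <<'E'
from h import *
import sys
# clip angle implied by finger contact, and force along the push
p=np.load('p.npy'); c,s=np.cos(p[2]),np.sin(p[2]); o=telemetry.get_obs()
d=o['ee_pos'][:2]-p[:2]; v=np.array([c*d[0]+s*d[1],-s*d[0]+c*d[1]])-[0,.075]
R=Ro.from_euler('xyz',o['tcp_rot'],degrees=True); L=float(sys.argv[1]) if len(sys.argv)>1 else .0084
ty=R.as_matrix()[:2,1]; ty=np.array([c*ty[0]+s*ty[1],-s*ty[0]+c*ty[1]])
k=v-L*ty; r=np.hypot(*k)
tx=np.array([-ty[1],ty[0]])
# slide along pad (tool x) to the radius-75 circle
f=lambda a:np.hypot(*(k+a*tx))-.075
from scipy.optimize import brentq
a=brentq(f,-.02,.03); kk=k+a*tx
q=np.degrees(np.arctan2(-kk[0],-kk[1]))
print('clip q %.2f  foot x %.4f  knob off pad centre along tool x %.1f mm, tool yaw-q %.2f'%(q,kk[0],a*1000,92.25-o['tcp_rot'][2]),'F tool',R.inv().apply(o['wrist_force']).round(2))
E
python3 s.py
```

```text
clip q 21.56  foot x -0.0276  knob off pad centre along tool x 2.2 mm, tool yaw-q 8.89 F tool [ 0.29 -0.7  -0.19]
```

```bash
python3 -m handwheel '[{"tx":0,"ty":0.001,"tz":0,"ax":0,"ay":0,"az":0,"jaw":-0.3},{"tx":0,"ty":0.001,"tz":0,"ax":0,"ay":0,"az":0,"jaw":-0.3},{"tx":0,"ty":0.001,"tz":0,"ax":0,"ay":0,"az":0,"jaw":-0.3},{"tx":0,"ty":0.001,"tz":0,"ax":0,"ay":0,"az":0,"jaw":-0.3},{"tx":0,"ty":0.001,"tz":0,"ax":0,"ay":0,"az":0,"jaw":-0.3},{"tx":0,"ty":0.001,"tz":0,"ax":0,"ay":0,"az":0,"jaw":-0.3},{"tx":0,"ty":0.001,"tz":0,"ax":0,"ay":0,"az":0,"jaw":-0.3},{"tx":0,"ty":0.001,"tz":0,"ax":0,"ay":0,"az":0,"jaw":-0.3},{"tx":0,"ty":0.001,"tz":0,"ax":0,"ay":0,"az":0,"jaw":-0.3},{"tx":0,"ty":0,"tz":0,"ax":0,"ay":0,"az":0,"jaw":-0.3}]'; python3 s.py
```

```text
time: 9.05
ee_pos: [0.5836, -0.0155, 0.0872]
tcp_rot: [-180.0, 0.0, 83.3]
wrist_force: [-4.0, -2.6, 0.2]
opening: 0.0301
grasp_force: 1.6
clip q 14.64  foot x -0.0190  knob off pad centre along tool x 0.7 mm, tool yaw-q 8.91 F tool [-3.07 -3.63 -0.21]
```

```bash
python3 -m handwheel '[{"tx":-0.0001,"ty":0.0006,"tz":0,"ax":0,"ay":0,"az":-0.3,"jaw":-0.3},{"tx":-0.0001,"ty":0.0006,"tz":0,"ax":0,"ay":0,"az":-0.3,"jaw":-0.3},{"tx":-0.0001,"ty":0.0006,"tz":0,"ax":0,"ay":0,"az":-0.3,"jaw":-0.3},{"tx":-0.0001,"ty":0.0006,"tz":0,"ax":0,"ay":0,"az":-0.3,"jaw":-0.3},{"tx":-0.0001,"ty":0.0006,"tz":0,"ax":0,"ay":0,"az":-0.3,"jaw":-0.3},{"tx":-0.0001,"ty":0.0006,"tz":0,"ax":0,"ay":0,"az":-0.3,"jaw":-0.3},{"tx":-0.0001,"ty":0.0006,"tz":0,"ax":0,"ay":0,"az":-0.3,"jaw":-0.3},{"tx":-0.0001,"ty":0.0006,"tz":0,"ax":0,"ay":0,"az":-0.3,"jaw":-0.3},{"tx":-0.0001,"ty":0.0006,"tz":0,"ax":0,"ay":0,"az":-0.3,"jaw":-0.3},{"tx":0,"ty":0,"tz":0,"ax":0,"ay":0,"az":0,"jaw":-0.3}]'; python3 s.py
```

```text
time: 10.3
ee_pos: [0.589, -0.0169, 0.0873]
tcp_rot: [180.0, 0.0, 86.0]
wrist_force: [-0.9, 1.3, 0.8]
opening: 0.03
grasp_force: 0.8
clip q 10.47  foot x -0.0136  knob off pad centre along tool x 1.5 mm, tool yaw-q 6.20 F tool [ 1.24 -0.99 -0.78]
```

```bash
python3 -m handwheel '[{"tx":0,"ty":0.0004,"tz":0,"ax":0,"ay":0,"az":-0.3,"jaw":-0.3},{"tx":0,"ty":0.0004,"tz":0,"ax":0,"ay":0,"az":-0.3,"jaw":-0.3},{"tx":0,"ty":0.0004,"tz":0,"ax":0,"ay":0,"az":-0.3,"jaw":-0.3},{"tx":0,"ty":0.0004,"tz":0,"ax":0,"ay":0,"az":-0.3,"jaw":-0.3},{"tx":0,"ty":0.0004,"tz":0,"ax":0,"ay":0,"az":-0.3,"jaw":-0.3},{"tx":0,"ty":0.0004,"tz":0,"ax":0,"ay":0,"az":-0.3,"jaw":-0.3},{"tx":0,"ty":0.0004,"tz":0,"ax":0,"ay":0,"az":-0.3,"jaw":-0.3},{"tx":0,"ty":0.0004,"tz":0,"ax":0,"ay":0,"az":-0.3,"jaw":-0.3},{"tx":0,"ty":0,"tz":0,"ax":0,"ay":0,"az":0,"jaw":-0.3},{"tx":0,"ty":0,"tz":0,"ax":0,"ay":0,"az":0,"jaw":-0.3}]'; python3 s.py
```

```text
time: 11.55
ee_pos: [0.5921, -0.0171, 0.0873]
tcp_rot: [180.0, 0.0, 88.4]
wrist_force: [-2.4, 1.2, -0.2]
opening: 0.0297
grasp_force: 0.9
clip q 8.15  foot x -0.0106  knob off pad centre along tool x 1.7 mm, tool yaw-q 3.81 F tool [ 1.16 -2.48  0.2 ]
```

```bash
python3 -m handwheel '[{"tx":0,"ty":0.0004,"tz":0,"ax":0,"ay":0,"az":-0.3,"jaw":-0.3},{"tx":0,"ty":0.0004,"tz":0,"ax":0,"ay":0,"az":-0.3,"jaw":-0.3},{"tx":0,"ty":0.0004,"tz":0,"ax":0,"ay":0,"az":-0.3,"jaw":-0.3},{"tx":0,"ty":0.0004,"tz":0,"ax":0,"ay":0,"az":-0.3,"jaw":-0.3},{"tx":0,"ty":0.0004,"tz":0,"ax":0,"ay":0,"az":-0.3,"jaw":-0.3},{"tx":0,"ty":0.0004,"tz":0,"ax":0,"ay":0,"az":-0.3,"jaw":-0.3},{"tx":0,"ty":0,"tz":0,"ax":0,"ay":0,"az":0,"jaw":-0.3},{"tx":0,"ty":0,"tz":0,"ax":0,"ay":0,"az":0,"jaw":-0.3},{"tx":0,"ty":0,"tz":0,"ax":0,"ay":0,"az":0,"jaw":-0.3},{"tx":0,"ty":0,"tz":0,"ax":0,"ay":0,"az":0,"jaw":-0.3}]'; python3 s.py
```

```text
time: 12.8
ee_pos: [0.5945, -0.0171, 0.0873]
tcp_rot: [180.0, 0.0, 90.2]
wrist_force: [-2.0, 1.8, -0.2]
opening: 0.0297
grasp_force: 0.8
clip q 6.34  foot x -0.0083  knob off pad centre along tool x 1.8 mm, tool yaw-q 2.01 F tool [ 1.82 -2.    0.18]
```

```bash
python3 -m handwheel '[{"tx":0,"ty":0.0003,"tz":0,"ax":0,"ay":0,"az":-0.3,"jaw":-0.3},{"tx":0,"ty":0.0003,"tz":0,"ax":0,"ay":0,"az":-0.3,"jaw":-0.3},{"tx":0,"ty":0.0003,"tz":0,"ax":0,"ay":0,"az":-0.3,"jaw":-0.3},{"tx":0,"ty":0.0003,"tz":0,"ax":0,"ay":0,"az":-0.3,"jaw":-0.3},{"tx":0,"ty":0.0003,"tz":0,"ax":0,"ay":0,"az":-0.3,"jaw":-0.3},{"tx":0,"ty":0,"tz":0,"ax":0,"ay":0,"az":0,"jaw":-0.3},{"tx":0,"ty":0,"tz":0,"ax":0,"ay":0,"az":0,"jaw":-0.3},{"tx":0,"ty":0,"tz":0,"ax":0,"ay":0,"az":0,"jaw":-0.3},{"tx":0,"ty":0,"tz":0,"ax":0,"ay":0,"az":0,"jaw":-0.3},{"tx":0,"ty":0,"tz":0,"ax":0,"ay":0,"az":0,"jaw":-0.3}]'; python3 s.py
```

```text
time: 14.05
ee_pos: [0.596, -0.0171, 0.0873]
tcp_rot: [180.0, 0.0, 91.7]
wrist_force: [-0.8, 1.3, -0.4]
opening: 0.0296
grasp_force: 0.8
clip q 5.25  foot x -0.0069  knob off pad centre along tool x 1.9 mm, tool yaw-q 0.51 F tool [ 1.37 -0.74  0.39]
```

```bash
python3 -m handwheel '[{"tx":0,"ty":0.0002,"tz":0,"ax":0,"ay":0,"az":0,"jaw":-0.3},{"tx":0,"ty":0.0002,"tz":0,"ax":0,"ay":0,"az":0,"jaw":-0.3},{"tx":0,"ty":0.0002,"tz":0,"ax":0,"ay":0,"az":0,"jaw":-0.3},{"tx":0,"ty":0.0002,"tz":0,"ax":0,"ay":0,"az":0,"jaw":-0.3},{"tx":0,"ty":0.0002,"tz":0,"ax":0,"ay":0,"az":0,"jaw":-0.3},{"tx":0,"ty":0,"tz":0,"ax":0,"ay":0,"az":0,"jaw":-0.3},{"tx":0,"ty":0,"tz":0,"ax":0,"ay":0,"az":0,"jaw":-0.3},{"tx":0,"ty":0,"tz":0,"ax":0,"ay":0,"az":0,"jaw":-0.3},{"tx":0,"ty":0,"tz":0,"ax":0,"ay":0,"az":0,"jaw":-0.3},{"tx":0,"ty":0,"tz":0,"ax":0,"ay":0,"az":0,"jaw":-0.3}]'; python3 s.py
```

```text
time: 15.3
ee_pos: [0.5969, -0.0171, 0.0873]
tcp_rot: [-180.0, 0.0, 91.7]
wrist_force: [-4.4, -1.2, 0.5]
opening: 0.0298
grasp_force: 2.0
clip q 4.54  foot x -0.0059  knob off pad centre along tool x 1.8 mm, tool yaw-q 0.50 F tool [-1.1  -4.4  -0.53]
```

```bash
python3 -m handwheel '[{"tx":0,"ty":0.0002,"tz":0,"ax":0,"ay":0,"az":0,"jaw":-0.3},{"tx":0,"ty":0.0002,"tz":0,"ax":0,"ay":0,"az":0,"jaw":-0.3},{"tx":0,"ty":0,"tz":0,"ax":0,"ay":0,"az":0,"jaw":-0.3},{"tx":0,"ty":0,"tz":0,"ax":0,"ay":0,"az":0,"jaw":-0.3},{"tx":0,"ty":0,"tz":0,"ax":0,"ay":0,"az":0,"jaw":-0.3},{"tx":0,"ty":0,"tz":0,"ax":0,"ay":0,"az":0,"jaw":-0.3},{"tx":0,"ty":0,"tz":0,"ax":0,"ay":0,"az":0,"jaw":-0.3},{"tx":0,"ty":0,"tz":0,"ax":0,"ay":0,"az":0,"jaw":-0.3},{"tx":0,"ty":0,"tz":0,"ax":0,"ay":0,"az":0,"jaw":-0.3},{"tx":0,"ty":0,"tz":0,"ax":0,"ay":0,"az":0,"jaw":-0.3}]'; python3 s.py
```

```text
time: 16.55
ee_pos: [0.5972, -0.0171, 0.0873]
tcp_rot: [-180.0, 0.0, 91.7]
wrist_force: [-6.3, -1.6, 1.8]
opening: 0.0302
grasp_force: 2.7
clip q 4.35  foot x -0.0057  knob off pad centre along tool x 1.8 mm, tool yaw-q 0.51 F tool [-1.43 -6.31 -1.75]
```

```bash
python3 -m handwheel '[{"tx":0,"ty":0.0002,"tz":0,"ax":0,"ay":0,"az":0,"jaw":-0.3},{"tx":0,"ty":0.0002,"tz":0,"ax":0,"ay":0,"az":0,"jaw":-0.3},{"tx":0,"ty":0,"tz":0,"ax":0,"ay":0,"az":0,"jaw":-0.3},{"tx":0,"ty":0,"tz":0,"ax":0,"ay":0,"az":0,"jaw":-0.3},{"tx":0,"ty":0,"tz":0,"ax":0,"ay":0,"az":0,"jaw":-0.3},{"tx":0,"ty":0,"tz":0,"ax":0,"ay":0,"az":0,"jaw":-0.3},{"tx":0,"ty":0,"tz":0,"ax":0,"ay":0,"az":0,"jaw":-0.3},{"tx":0,"ty":0,"tz":0,"ax":0,"ay":0,"az":0,"jaw":-0.3},{"tx":0,"ty":0,"tz":0,"ax":0,"ay":0,"az":0,"jaw":-0.3},{"tx":0,"ty":0,"tz":0,"ax":0,"ay":0,"az":0,"jaw":-0.3}]'; python3 s.py
python3 - <<'E'
from h import *
f=[]
for i in range(6): optics.camera('top'); o=telemetry.get_obs(); f.append([*o['wrist_force'],o['grasp_force']])
print(np.round(np.mean(f,0),2),np.round(np.std(f,0),2))
E
```

```text
time: 17.8
ee_pos: [0.5973, -0.0171, 0.0873]
tcp_rot: [-179.9, 0.0, 91.7]
wrist_force: [-6.7, -1.1, 1.4]
opening: 0.0298
grasp_force: 3.3
clip q 4.26  foot x -0.0056  knob off pad centre along tool x 1.9 mm, tool yaw-q 0.51 F tool [-0.89 -6.76 -1.42]
[-6.82 -1.34  1.67  3.3 ] [0.25 0.35 0.48 0.  ]
```

```bash
python3 -m handwheel '[{"tx":0,"ty":0.0002,"tz":0,"ax":0,"ay":0,"az":0,"jaw":-0.3},{"tx":0,"ty":0.0002,"tz":0,"ax":0,"ay":0,"az":0,"jaw":-0.3},{"tx":0,"ty":0,"tz":0,"ax":0,"ay":0,"az":0,"jaw":-0.3},{"tx":0,"ty":0,"tz":0,"ax":0,"ay":0,"az":0,"jaw":-0.3},{"tx":0,"ty":0,"tz":0,"ax":0,"ay":0,"az":0,"jaw":-0.3},{"tx":0,"ty":0,"tz":0,"ax":0,"ay":0,"az":0,"jaw":-0.3},{"tx":0,"ty":0,"tz":0,"ax":0,"ay":0,"az":0,"jaw":-0.3},{"tx":0,"ty":0,"tz":0,"ax":0,"ay":0,"az":0,"jaw":-0.3},{"tx":0,"ty":0,"tz":0,"ax":0,"ay":0,"az":0,"jaw":-0.3},{"tx":0,"ty":0,"tz":0,"ax":0,"ay":0,"az":0,"jaw":-0.3}]'; python3 s.py
python3 - <<'E'
from h import *
f=[]
for i in range(6): optics.camera('top'); o=telemetry.get_obs(); f.append([*o['wrist_force'],o['grasp_force']])
print(np.round(np.mean(f,0),2),np.round(np.std(f,0),2))
E
```

```text
time: 19.35
ee_pos: [0.5975, -0.0171, 0.0872]
tcp_rot: [-179.9, 0.0, 91.7]
wrist_force: [-7.5, -1.8, 2.2]
opening: 0.0298
grasp_force: 3.9
clip q 4.12  foot x -0.0054  knob off pad centre along tool x 1.8 mm, tool yaw-q 0.51 F tool [-1.53 -7.52 -2.21]
[-7.71 -1.68  2.28  3.94] [0.5  0.59 0.74 0.  ]
```

```bash
python3 -m handwheel '[{"tx":0,"ty":0.0002,"tz":0,"ax":0,"ay":0,"az":0,"jaw":-0.3},{"tx":0,"ty":0.0002,"tz":0,"ax":0,"ay":0,"az":0,"jaw":-0.3},{"tx":0,"ty":0,"tz":0,"ax":0,"ay":0,"az":0,"jaw":-0.3},{"tx":0,"ty":0,"tz":0,"ax":0,"ay":0,"az":0,"jaw":-0.3},{"tx":0,"ty":0,"tz":0,"ax":0,"ay":0,"az":0,"jaw":-0.3},{"tx":0,"ty":0,"tz":0,"ax":0,"ay":0,"az":0,"jaw":-0.3},{"tx":0,"ty":0,"tz":0,"ax":0,"ay":0,"az":0,"jaw":-0.3},{"tx":0,"ty":0,"tz":0,"ax":0,"ay":0,"az":0,"jaw":-0.3},{"tx":0,"ty":0,"tz":0,"ax":0,"ay":0,"az":0,"jaw":-0.3},{"tx":0,"ty":0,"tz":0,"ax":0,"ay":0,"az":0,"jaw":-0.3}]'; python3 s.py
python3 - <<'E'
from h import *
f=[]
for i in range(4): snap('scene','scene4'); o=telemetry.get_obs(); f.append([*o['wrist_force'],o['grasp_force']])
print(np.round(np.mean(f,0),2))
u,v=proj('scene4',[.59,-.005,.06]).astype(int);print(u,v)
cv2.imwrite('pics/c4.png',cv2.resize(cv2.imread('pics/scene4.png')[v-35:v+35,u-40:u+40],(640,560),interpolation=cv2.INTER_CUBIC))
E
```

```text
time: 20.9
ee_pos: [0.5976, -0.0171, 0.0872]
tcp_rot: [-179.9, 0.0, 91.7]
wrist_force: [-9.4, -1.3, 2.4]
opening: 0.0298
grasp_force: 4.6
clip q 4.02  foot x -0.0053  knob off pad centre along tool x 1.9 mm, tool yaw-q 0.51 F tool [-1.04 -9.45 -2.38]
[-8.74 -2.02  3.03  4.6 ]
309 220
```

View pics/c4.png

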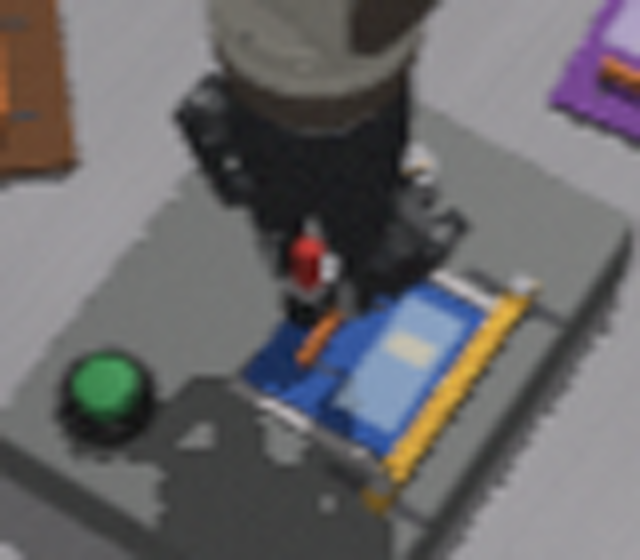

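The slide is against the fence and the foot is at the orange stop (crop 320,335), with about 8.7 N at the knob held for over a second. Now I back off and rise.

```bash
python3 -m handwheel '[{"tx":0,"ty":-0.003,"tz":0,"ax":0,"ay":0,"az":0,"jaw":-0.3},{"tx":0,"ty":-0.003,"tz":0,"ax":0,"ay":0,"az":0,"jaw":-0.3},{"tx":0,"ty":-0.0035,"tz":0,"ax":0,"ay":0,"az":0,"jaw":-0.3},{"tx":0,"ty":0,"tz":0,"ax":0,"ay":0,"az":0,"jaw":-0.3},{"tx":0,"ty":0,"tz":-0.01,"ax":0,"ay":0,"az":0,"jaw":-0.3},{"tx":0,"ty":0,"tz":-0.012,"ax":0,"ay":0,"az":0,"jaw":-0.3},{"tx":0,"ty":0,"tz":-0.012,"ax":0,"ay":0,"az":0,"jaw":-0.3},{"tx":0,"ty":0,"tz":-0.012,"ax":0,"ay":0,"az":0,"jaw":-0.3},{"tx":-0.01,"ty":0,"tz":0,"ax":0,"ay":0,"az":0,"jaw":-0.3},{"tx":-0.01,"ty":0,"tz":0,"ax":0,"ay":0,"az":0,"jaw":-0.3}]'; python3 -c "
from h import *
plan([(4,[.5428,-.1026,.133],91.7)])"
```

```text
time: 22.35
ee_pos: [0.5896, -0.038, 0.133]
tcp_rot: [-180.0, 0.0, 91.7]
wrist_force: [-0.4, 0.1, -0.3]
opening: 0.0299
grasp_force: 0.0
[-15.8 -12.2  -0. ] 0.01
[-15.8 -12.2  -0. ] 0.01
[-15.8 -12.2  -0. ] 0.01
[-15.8 -12.2  -0. ] 0.01
```

```bash
python3 -m handwheel '[{"tx":-0.0158,"ty":-0.0122,"tz":0,"ax":0,"ay":0,"az":0,"jaw":-1},{"tx":-0.0158,"ty":-0.0122,"tz":0,"ax":0,"ay":0,"az":0,"jaw":-1},{"tx":-0.0158,"ty":-0.0122,"tz":0,"ax":0,"ay":0,"az":0,"jaw":-1},{"tx":-0.0158,"ty":-0.0122,"tz":0,"ax":0,"ay":0,"az":0,"jaw":-1},{"tx":0,"ty":0,"tz":0.012,"ax":0,"ay":0,"az":0,"jaw":-1},{"tx":0,"ty":0,"tz":0.014,"ax":0,"ay":0,"az":0,"jaw":-1},{"tx":0,"ty":0,"tz":0.014,"ax":0,"ay":0,"az":0,"jaw":-1},{"tx":0,"ty":0,"tz":0.014,"ax":0,"ay":0,"az":0,"jaw":-1},{"tx":0,"ty":0,"tz":0.007,"ax":0,"ay":0,"az":0,"jaw":-1},{"tx":0,"ty":0,"tz":0,"ax":0,"ay":0,"az":0,"jaw":-1}]' 20
```

```text
time: 23.6
ee_pos: [0.5426, -0.1017, 0.0716]
tcp_rot: [-179.9, -0.0, 91.8]
wrist_force: [-0.3, -0.3, -0.7]
opening: 0.0001
grasp_force: 0.0
```

```bash
python3 -m handwheel '[{"tx":0,"ty":0,"tz":0.0015,"ax":0,"ay":0,"az":0,"jaw":-1},{"tx":0,"ty":0,"tz":0.0015,"ax":0,"ay":0,"az":0,"jaw":-1},{"tx":0,"ty":0,"tz":0.0015,"ax":0,"ay":0,"az":0,"jaw":-1},{"tx":0,"ty":0,"tz":0.0015,"ax":0,"ay":0,"az":0,"jaw":-1},{"tx":0,"ty":0,"tz":0.0015,"ax":0,"ay":0,"az":0,"jaw":-1},{"tx":0,"ty":0,"tz":0.0015,"ax":0,"ay":0,"az":0,"jaw":-1},{"tx":0,"ty":0,"tz":0.0015,"ax":0,"ay":0,"az":0,"jaw":-1},{"tx":0,"ty":0,"tz":0,"ax":0,"ay":0,"az":0,"jaw":-1},{"tx":0,"ty":0,"tz":0,"ax":0,"ay":0,"az":0,"jaw":-1},{"tx":0,"ty":0,"tz":0,"ax":0,"ay":0,"az":0,"jaw":-1}]'
```

```text
time: 24.85
ee_pos: [0.543, -0.102, 0.0619]
tcp_rot: [180.0, 0.0, 91.7]
wrist_force: [-0.4, 1.5, 5.4]
opening: 0.0002
grasp_force: 2.1
```

```bash
python3 -m handwheel '[{"tx":0,"ty":0,"tz":0.0007,"ax":0,"ay":0,"az":0,"jaw":-1},{"tx":0,"ty":0,"tz":0.0007,"ax":0,"ay":0,"az":0,"jaw":-1},{"tx":0,"ty":0,"tz":0.0006,"ax":0,"ay":0,"az":0,"jaw":-1},{"tx":0,"ty":0,"tz":0,"ax":0,"ay":0,"az":0,"jaw":-1},{"tx":0,"ty":0,"tz":0,"ax":0,"ay":0,"az":0,"jaw":-1},{"tx":0,"ty":0,"tz":0,"ax":0,"ay":0,"az":0,"jaw":-1},{"tx":0,"ty":0,"tz":0,"ax":0,"ay":0,"az":0,"jaw":-1},{"tx":0,"ty":0,"tz":0,"ax":0,"ay":0,"az":0,"jaw":-1},{"tx":0,"ty":0,"tz":0,"ax":0,"ay":0,"az":0,"jaw":-1},{"tx":0,"ty":0,"tz":0,"ax":0,"ay":0,"az":0,"jaw":-1}]'
```

```text
time: 26.1
ee_pos: [0.5431, -0.102, 0.0609]
tcp_rot: [179.9, 0.0, 91.7]
wrist_force: [-3.7, 0.6, 13.6]
opening: -0.0004
grasp_force: 6.4
```

The button bottomed (z 0.0609, 13.6 N). I release it, rise, and return over the knob.

```bash
python3 -m handwheel '[{"tx":0,"ty":0,"tz":-0.004,"ax":0,"ay":0,"az":0,"jaw":-1},{"tx":0,"ty":0,"tz":-0.008,"ax":0,"ay":0,"az":0,"jaw":-1},{"tx":0,"ty":0,"tz":-0.02,"ax":0,"ay":0,"az":0,"jaw":-1},{"tx":0,"ty":0,"tz":-0.02,"ax":0,"ay":0,"az":0,"jaw":-0.3},{"tx":0,"ty":0,"tz":-0.022,"ax":0,"ay":0,"az":0,"jaw":-0.3},{"tx":0.021,"ty":0.0122,"tz":0,"ax":0,"ay":0,"az":0,"jaw":-0.3},{"tx":0.021,"ty":0.0122,"tz":0,"ax":0,"ay":0,"az":0,"jaw":-0.3},{"tx":0.021,"ty":0.0122,"tz":0,"ax":0,"ay":0,"az":0,"jaw":-0.3},{"tx":0.021,"ty":0.0122,"tz":0,"ax":0,"ay":0,"az":0,"jaw":-0.3},{"tx":0,"ty":0,"tz":0,"ax":0,"ay":0,"az":0,"jaw":-0.3}]'
python3 - <<'E'
from h import *
snap('scene','scene5')
u,v=proj('scene5',[.59,-.005,.06]).astype(int)
cv2.imwrite('pics/c5.png',cv2.resize(cv2.imread('pics/scene5.png')[v-35:v+35,u-40:u+40],(640,560),interpolation=cv2.INTER_CUBIC))
plan([(4,[.589,-.016,.087],91.7)])
E
```

```text
time: 27.35
ee_pos: [0.5894, -0.0151, 0.1333]
tcp_rot: [-179.9, -0.0, 91.8]
wrist_force: [-0.5, 0.5, -0.8]
opening: 0.0298
grasp_force: 0.0
[-0.  -0.  11.6] 0.03
[-0.  -0.  11.6] 0.03
[-0.  -0.  11.6] 0.03
[-0.  -0.  11.6] 0.03
```

View pics/c5.png

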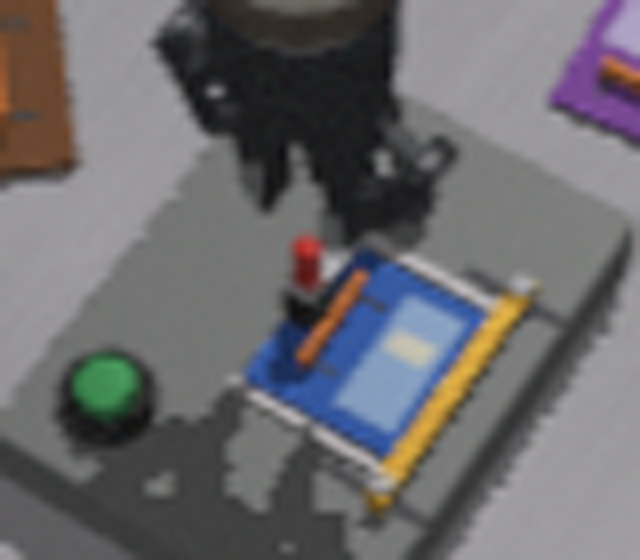

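The button is up, the slide is home, the foot is still on, and the fingers are over the knob (308,260). I descend again.

```bash
python3 -m handwheel '[{"tx":0,"ty":0,"tz":0.01,"ax":0,"ay":0,"az":0,"jaw":-0.3},{"tx":0,"ty":0,"tz":0.01,"ax":0,"ay":0,"az":0,"jaw":-0.3},{"tx":0,"ty":0,"tz":0.01,"ax":0,"ay":0,"az":0,"jaw":-0.3},{"tx":0,"ty":0,"tz":0.01,"ax":0,"ay":0,"az":0,"jaw":-0.3},{"tx":0,"ty":0,"tz":0.006,"ax":0,"ay":0,"az":0,"jaw":-0.3},{"tx":0,"ty":-0.002,"tz":0,"ax":0,"ay":0,"az":0,"jaw":-0.3},{"tx":0,"ty":-0.002,"tz":0,"ax":0,"ay":0,"az":0,"jaw":-0.3},{"tx":0,"ty":-0.002,"tz":0,"ax":0,"ay":0,"az":0,"jaw":-0.3},{"tx":0,"ty":-0.001,"tz":0,"ax":0,"ay":0,"az":0,"jaw":-0.3},{"tx":0,"ty":0,"tz":0,"ax":0,"ay":0,"az":0,"jaw":-0.3}]'
python3 s.py -.0084; python3 -c "
from h import *
swing(55,20,-.0085)" | head -3
```

```text
time: 28.65
ee_pos: [0.5821, -0.0167, 0.088]
tcp_rot: [180.0, 0.0, 91.7]
wrist_force: [0.2, -0.3, 0.6]
opening: 0.0302
grasp_force: 0.0
clip q 3.03  foot x -0.0040  knob off pad centre along tool x 0.8 mm, tool yaw-q 0.50 F tool [-0.35  0.24 -0.64]
q0 0.5073094312563127 now-vs-ideal tool xyz mm [0.8 3.2 1. ] force tool [-0.35  0.24 -0.64]
[ 0.49 -3.56 -0.  ] 2.72
[ 0.49 -3.56 -0.  ] 2.72
```

```bash
python3 -m handwheel '[{"tx":0.0004,"ty":-0.0025,"tz":0,"ax":0,"ay":0,"az":1.9,"jaw":-0.3},{"tx":0.0004,"ty":-0.0025,"tz":0,"ax":0,"ay":0,"az":1.9,"jaw":-0.3},{"tx":0.0004,"ty":-0.0025,"tz":0,"ax":0,"ay":0,"az":1.9,"jaw":-0.3},{"tx":0.0004,"ty":-0.0025,"tz":0,"ax":0,"ay":0,"az":1.9,"jaw":-0.3},{"tx":0.0004,"ty":-0.0025,"tz":0,"ax":0,"ay":0,"az":1.9,"jaw":-0.3},{"tx":0.0004,"ty":-0.0025,"tz":0,"ax":0,"ay":0,"az":1.9,"jaw":-0.3},{"tx":0.0004,"ty":-0.0025,"tz":0,"ax":0,"ay":0,"az":1.9,"jaw":-0.3},{"tx":0.0004,"ty":-0.0025,"tz":0,"ax":0,"ay":0,"az":1.9,"jaw":-0.3},{"tx":0.0004,"ty":-0.0025,"tz":0,"ax":0,"ay":0,"az":1.9,"jaw":-0.3},{"tx":0.0004,"ty":-0.0025,"tz":0,"ax":0,"ay":0,"az":1.9,"jaw":-0.3}]'
python3 s.py -.0084; python3 -c "
from h import *
swing(56,10,-.0085)" | head -3
```

```text
time: 29.9
ee_pos: [0.5576, -0.0098, 0.0878]
tcp_rot: [-180.0, 0.0, 72.6]
wrist_force: [0.2, -0.6, -0.5]
opening: 0.03
grasp_force: 0.4
clip q 22.11  foot x -0.0282  knob off pad centre along tool x 1.2 mm, tool yaw-q 19.63 F tool [-0.53  0.34  0.53]
q0 19.640032722866234 now-vs-ideal tool xyz mm [1.1 3.1 0.8] force tool [-0.53  0.34  0.53]
[ 0.69 -4.74 -0.  ] 3.64
[ 0.69 -4.74 -0.  ] 3.64
```

```bash
python3 -m handwheel '[{"tx":0.0008,"ty":-0.0047,"tz":0,"ax":0,"ay":0,"az":3.6,"jaw":-0.3},{"tx":0.0008,"ty":-0.0047,"tz":0,"ax":0,"ay":0,"az":3.6,"jaw":-0.3},{"tx":0.0008,"ty":-0.0047,"tz":0,"ax":0,"ay":0,"az":3.6,"jaw":-0.3},{"tx":0.0008,"ty":-0.0047,"tz":0,"ax":0,"ay":0,"az":3.6,"jaw":-0.3},{"tx":0.0008,"ty":-0.0047,"tz":0,"ax":0,"ay":0,"az":3.6,"jaw":-0.3},{"tx":0.0008,"ty":-0.0047,"tz":0,"ax":0,"ay":0,"az":3.6,"jaw":-0.3},{"tx":0.0008,"ty":-0.0047,"tz":0,"ax":0,"ay":0,"az":3.6,"jaw":-0.3},{"tx":0.0008,"ty":-0.0047,"tz":0,"ax":0,"ay":0,"az":3.6,"jaw":-0.3},{"tx":0.0008,"ty":-0.0047,"tz":0,"ax":0,"ay":0,"az":3.6,"jaw":-0.3},{"tx":0.0008,"ty":-0.0047,"tz":0,"ax":0,"ay":0,"az":3.6,"jaw":-0.3}]'
python3 s.py -.0084
python3 -m handwheel '[{"tx":0,"ty":0.004,"tz":0,"ax":0,"ay":0,"az":0,"jaw":-0.3},{"tx":0,"ty":0.004,"tz":0,"ax":0,"ay":0,"az":0,"jaw":-0.3},{"tx":0,"ty":0,"tz":0,"ax":0,"ay":0,"az":0,"jaw":-0.3},{"tx":0,"ty":0,"tz":-0.01,"ax":0,"ay":0,"az":0,"jaw":-0.3},{"tx":0,"ty":0,"tz":-0.02,"ax":0,"ay":0,"az":0,"jaw":-0.3},{"tx":0,"ty":0,"tz":-0.03,"ax":0,"ay":0,"az":0,"jaw":-0.3},{"tx":0,"ty":0,"tz":-0.04,"ax":0,"ay":0,"az":0,"jaw":-0.3},{"tx":0,"ty":0,"tz":-0.04,"ax":0,"ay":0,"az":0,"jaw":-0.3},{"tx":0,"ty":0,"tz":-0.03,"ax":0,"ay":0,"az":0,"jaw":-0.3},{"tx":0,"ty":0,"tz":0,"ax":0,"ay":0,"az":0,"jaw":-0.3}]'
python3 - <<'E'
from h import *
snap('scene','scene6');snap('top','top6')
u,v=proj('scene6',[.59,-.005,.06]).astype(int)
cv2.imwrite('pics/c6.png',cv2.resize(cv2.imread('pics/scene6.png')[v-35:v+35,u-40:u+40],(640,560),interpolation=cv2.INTER_CUBIC))
E
```

```text
time: 31.15
ee_pos: [0.5233, 0.0224, 0.0877]
tcp_rot: [-180.0, 0.0, 36.6]
wrist_force: [0.4, -0.1, -0.3]
opening: 0.0304
grasp_force: 0.4
clip q 57.56  foot x -0.0633  knob off pad centre along tool x 1.9 mm, tool yaw-q 55.69 F tool [0.25 0.36 0.28]
time: 32.4
ee_pos: [0.5292, 0.0159, 0.2609]
tcp_rot: [179.9, -0.2, 36.8]
wrist_force: [-0.2, -0.8, -0.2]
opening: 0.0297
grasp_force: 0.0
```

View pics/c6.png

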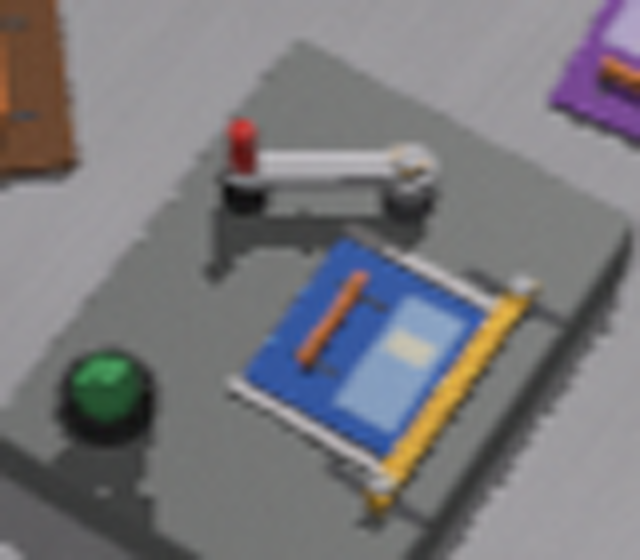

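The clip is open (knob 242,140), the button is up, and the slide's far edge is along the fence. The stop is at (335,320), unchanged from when it was clamped.

```bash
python3 -c "
from workcell import workorder
print(workorder.job_done())"
```

```text
the job is handed in; nothing more can be done
None
```

I handed the job in at about 32 s on the robot's clock. The clip was seated against the stop and pressed with about 9 N at the knob (roughly 6 N on the slide), the shutter was pushed fully down and came up, and the clip is swung open to about 57°; the last picture shows the slide home on the fence. No verdict came back.

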